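Lay out the tasting mat

ROBOT

A 6-joint arm with a two-finger parallel gripper is mounted at the origin on the work surface. World frame = base frame: x ahead of the robot, y to its left, z up, the work surface at z = 0. Lengths are in m, angles in rad, forces in N, time in s.
With the tool pointing down it reaches from about 0.275 to 0.75 m from the base axis. Payload 10.2 kg.
Tool frame: the origin (TCP) lies between the finger pads; the fingertips stand 25 mm ahead of it and the grasp point (between the pads) lies 6 mm ahead of it; z points along the fingers, y is the direction in which the jaws open and shut (so a half turn about z gives the same grasp; the last joint's range is limited). The gripper opens to 85 mm and grips with 20 to 120 N. Pads are 22 mm wide; open, the fingers measure 114 mm over their backs; the gripper's body (76 mm by 85 mm) begins 54 mm behind the grasp point. The pads swing forward as they close: fully open they stand 13 mm farther back than shut.
Start: joints at [-1.424, 0.313, 1.498, -0, 1.331, -0.223], TCP at [0.19, -0.49, 0.256] pointing down, gripper open.
Joint ranges: [-2.94, 2.94], [-0.97, 2.17], [0.19, 2.56], [-1.23, 4.37], [0.02, 3.11], [-2.88, 2.88]. Speed limits (rad/s): [2.39, 2.39, 3.01, 3.14, 3.14, 3.14].

INTERFACE

Orientations are given as [roll, pitch, yaw] about the fixed x, y, z axes, in that order (R = Rz(yaw) Ry(pitch) Rx(roll)).
In Python, from workcell import telemetry, viewer, ctrl gives the robot as it stands.
- The arm moves only by the tool drive_tool, never from a script. Its argument "steps" is a list that holds one entry, the list of rows, each a list of 7 numbers: the shift along the tool's x, y, z in m, then the turn, a rotation vector about the tool's x, y, z in rad, then the finger opening in m, from 0 to 0.0854. A call has 1 to 10 rows; each row is the pose to reach, as a shift and turn from the pose commanded when the call began, along the tool's axes at that moment; what a row does not reach only later rows make up. A row lasts 1/8 s, in which the tool goes at most 62.5 mm and 10.7 degrees, less where a joint would pass 70% of its speed; a pose out of reach is approached as far as the arm can. A call with a gripper value outside its range is refused whole. The fingers move at their own pace and stop on an object; the grip force is fixed at half the most. Time passes only in rows, so rows that repeat a pose let the fingers close. It gives the time, the measured TCP pose, the force and the opening at its end, in the units of the state.
- telemetry.observe(): the state, without advancing time (a new reading comes with each control period).
- viewer.camera(name): name is "scene" or "top" or "wrist"; returns the picture (420x560x3 uint8, red, green, blue); there is no depth.
- viewer.camera_params(name): a dict with "K" (3x3 intrinsics, pixels), "D" ([k1, k2, p1, p2, k3] as OpenCV has them; the pictures are not rectified), "R" (3x3) and "t" (3): a world point X has camera coordinates R X + t. Camera axes: x right, y down, z forward; pixel columns grow to the right and rows downward; lengths in m; the calibration is good to about 2 mm. A picture is of the moment at which its call begins: read the wrist's pose just before it. camera_params takes no time and is no camera call; for the wrist camera it gives the pose at the moment of the call.
- ctrl.job_done(): hands the job in, once; it reports no verdict.
The state is a dict: "time_s": time; "q": joint angles; "qd": joint speeds; "joint_efforts": joint torques, N m; "position": TCP position; "orientation": TCP orientation; "wrist_force": force on the tool from outside, world axes, zero at the start; "torque": the same for the moment, N m; "finger_gap": finger opening in m.
Only numpy, scipy, OpenCV 4.12 (cv2) and the standard library are available. Lean on these libraries where they do the work, as an engineer would, in place of code of your own. Each camera call takes 0.05 s, during which the arm holds its last target. There are 200 camera calls.

TASK

Get the tasting mat ready for the next panellist: stand the used steel cups upright in the grey wash-up tray, and slide the sample tubs into an unbroken row on the printed circles, one tub inside each circle, starting right next to the blue-lidded reference tub (leave that one on its end circle), with all the mild green-lidded tubs first and the hot red-lidded ones last. Once the whole mat is set, throw the lever of the call switch fully over, away from you. Do not push aside or knock over the small amber jar among the tubs.

Things in the scene. Friction and masses are not known exactly. Their poses are not given: they have to be found in the camera images.
- mat: tasting mat: cream vinyl, 140 x 600 mm, about 1 mm thick, stuck flat on the bench (tubs slide over its edge freely); five dark printed circles, 110 mm outer diameter, in one row 112 mm apart; blue stripe along the edge nearest the robot. Origin: the middle circle's centre; y runs along the row towards circle 1, x away from the robot
- circle1 (a point): centre of printed circle 1 at bench height; circle 1 is at the mat's +y end (the robot's left), circle 5 at its -y end
- circle2 (a point): centre of printed circle 2 at bench height; circle 1 is at the mat's +y end (the robot's left), circle 5 at its -y end
- circle3 (a point): centre of printed circle 3 at bench height; circle 1 is at the mat's +y end (the robot's left), circle 5 at its -y end
- circle4 (a point): centre of printed circle 4 at bench height; circle 1 is at the mat's +y end (the robot's left), circle 5 at its -y end
- circle5 (a point): centre of printed circle 5 at bench height; circle 1 is at the mat's +y end (the robot's left), circle 5 at its -y end
- tub_ref: the reference sample: round tub, blue lid 86 mm across, 42 mm tall in all, 180 g; cup below the lid 77 mm across. Lid top recessed: flat floor 32 mm above the underside, 78 mm across, inside a rim 4 mm thick and 10 mm high, so a fingertip in the recess slides the tub along; too wide to grasp. Origin: centre of the underside, z up, yaw meaningless. On the circle at either end of the mat
- mild1: a mild sample: round tub, green lid 86 mm across, 42 mm tall in all, 180 g; cup below the lid 77 mm across. Lid top recessed: flat floor 32 mm above the underside, 78 mm across, inside a rim 4 mm thick and 10 mm high, so a fingertip in the recess slides the tub along; too wide to grasp. Origin: centre of the underside, z up, yaw meaningless. May be absent
- mild2: a mild sample: round tub, green lid 86 mm across, 42 mm tall in all, 180 g; cup below the lid 77 mm across. Lid top recessed: flat floor 32 mm above the underside, 78 mm across, inside a rim 4 mm thick and 10 mm high, so a fingertip in the recess slides the tub along; too wide to grasp. Origin: centre of the underside, z up, yaw meaningless. May be absent
- mild3: a mild sample: round tub, green lid 86 mm across, 42 mm tall in all, 180 g; cup below the lid 77 mm across. Lid top recessed: flat floor 32 mm above the underside, 78 mm across, inside a rim 4 mm thick and 10 mm high, so a fingertip in the recess slides the tub along; too wide to grasp. Origin: centre of the underside, z up, yaw meaningless. May be absent
- hot1: a hot sample: round tub, red lid 86 mm across, 42 mm tall in all, 180 g; cup below the lid 77 mm across. Lid top recessed: flat floor 32 mm above the underside, 78 mm across, inside a rim 4 mm thick and 10 mm high, so a fingertip in the recess slides the tub along; too wide to grasp. Origin: centre of the underside, z up, yaw meaningless. May be absent
- hot2: a hot sample: round tub, red lid 86 mm across, 42 mm tall in all, 180 g; cup below the lid 77 mm across. Lid top recessed: flat floor 32 mm above the underside, 78 mm across, inside a rim 4 mm thick and 10 mm high, so a fingertip in the recess slides the tub along; too wide to grasp. Origin: centre of the underside, z up, yaw meaningless. May be absent
- cup1: a used tasting cup: open straight steel beaker, 54 mm across, 60 mm tall, wall 2 mm, 90 g, standing upright on the mat. Origin: centre of the underside, z up. May be absent
- cup2: a used tasting cup: open straight steel beaker, 54 mm across, 60 mm tall, wall 2 mm, 90 g, standing upright on the mat. Origin: centre of the underside, z up. May be absent
- cup3: a used tasting cup: open straight steel beaker, 54 mm across, 60 mm tall, wall 2 mm, 90 g, standing upright on the mat. Origin: centre of the underside, z up. May be absent
- tray: the wash-up tray: open grey plastic tray fixed on the bench at one side of the mat (either side), 240 mm along its x by 150 mm along its y, walls 4 mm thick and 35 mm high, floor 4 mm thick. Origin: centre of the underside
- call (a joint): toggle lever of the call switch, a grey box 160 x 80 mm, 50 mm high, fixed on the bench at the other side of the mat, a green lamp at its far end. Pivot at the box's top, about its y axis: 0 rad leans 0.5 rad towards the robot, 1.0 rad (end stop) leans as far away; it stays where it is left and needs about 1 N at the knob
- call_tip (a point): centre of the black ball knob, 24 mm across, on the end of the call lever, 70 mm from the pivot (which lies 50 mm above the bench); it moves about 67 mm away from the robot over the full throw
- jar_a: bystander: small amber jar with black cap, 44 mm across, 62 mm tall, standing among the tubs. Origin: centre of the underside
Mind the look-alikes: they are no part of the job. Leave any pink look-alike of the cup2 alone.

How it is judged:
By the outcome, as a careful person would: the job done as asked, in the order asked, and still so for the second after the job is handed in, with the robot touching nothing.
Of mild1, mild2, mild3, hot1, hot2 only 3 to 4 are there at a start; the rules pass over those that are not, and their reading is None.
Of cup1, cup2, cup3 only 2 to 3 are there at a start; the rules pass over those that are not, and their reading is None.
At some moment in a run one of mild1, mild2, mild3, hot1, hot2 may be knocked a few centimetres aside while the robot is not near it.
It also fails if it takes over 208 s, if anything falls off the work surface, if the arm or the gripper's body presses on something with over 40 N, if the wrist force passes 120 N, or if a joint passes its speed limit or range.

## Working session

There is one attempt and no reset: what is moved stays moved. The work goes in short steps, Python scripts to look and compute and a tool call to move; the robot and the scene stay as the last step left them, time stands still between calls to the robot, and variables do not carry over. Pictures are saved under pics/ and viewed, about 12 in all and at most 16, crops included, and the job is handed in when it is done.

Besides the shell and the picture viewer there is one more tool, called as a command line: name --argument value ..., lists and objects as JSON in quotes. drive_tool: Moves the arm, as the interface text tells. Its arguments: {"type":"object","properties":{"steps":{"type":"array"}},"required":["steps"]}

```bash
mkdir -p pics; ls; python3 - <<'E'
from workcell import telemetry, viewer, ctrl
import cv2, numpy as np
s=telemetry.observe(); print(s)
for n in ("scene","top"):
    im=viewer.camera(n); cv2.imwrite(f"pics/{n}0.png",im[:,:,::-1])
    p=viewer.camera_params(n); print(n,{k:np.round(v,4).tolist() for k,v in p.items()})
E
```

```text
pics
{'time_s': 0.0, 'q': array([-1.42440005e+00,  3.13480998e-01,  1.49847755e+00,  4.03484156e-06,
        1.33100348e+00, -2.23418325e-01]), 'qd': array([ 0.00191164,  0.00034992,  0.00042006, -0.00150945, -0.00107264,
        0.00026933]), 'joint_efforts': array([ 6.50095553e-04, -4.12261248e+01, -2.59745032e+01, -1.40197139e-04,
        4.06917301e-03,  7.16358471e-06]), 'position': array([ 0.1897022 , -0.48927244,  0.25570397]), 'orientation': array([-3.14025819e+00, -3.07223618e-04,  3.69813439e-01]), 'wrist_force': array([1.46224112, 0.54522776, 0.66135632]), 'torque': array([-0.00854399, -0.04047445,  0.02204371]), 'finger_gap': 0.08514806529829652}
scene {'K': [[416.3375, 0.0, 281.7304], [0.0, 416.3375, 211.1745], [0.0, 0.0, 1.0]], 'D': [-0.0961, 0.0, 0.0, 0.0, 0.0], 'R': [[0.0641, 0.9979, -0.0069], [0.6132, -0.0449, -0.7886], [-0.7873, 0.0463, -0.6148]], 't': [-0.0463, -0.2317, 1.6642]}
top {'K': [[462.6001, 0.0, 283.4477], [0.0, 462.6001, 206.8691], [0.0, 0.0, 1.0]], 'D': [-0.1518, 0.0, 0.0, 0.0, 0.0], 'R': [[0.1006, -0.9949, 0.0007], [-0.9734, -0.0986, -0.2067], [0.2057, 0.0201, -0.9784]], 't': [-0.0304, 0.5062, 1.4299]}
```

View pics/top0.png

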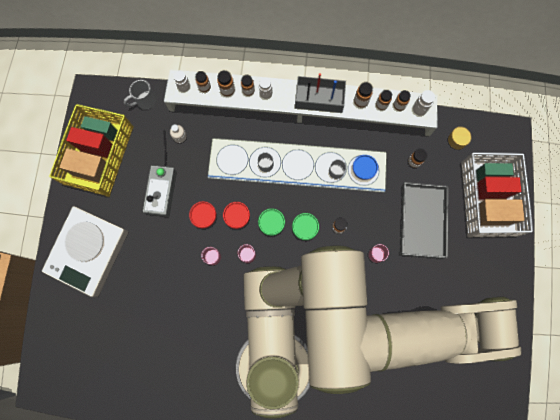

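View pics/scene0.png

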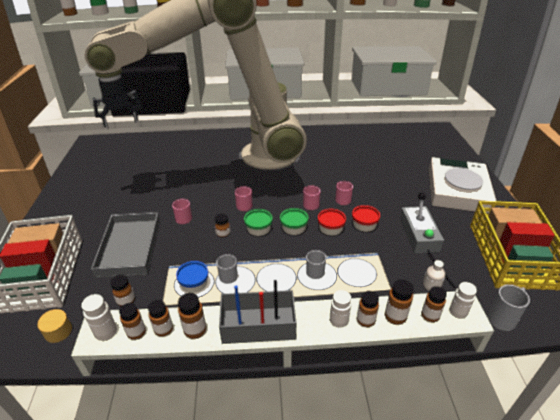

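Top view: blue reference at (365,167) on circle 5 and steel cups at (338,169) and (266,162). The red tubs are at (202,215) and (236,215), the greens at (271,222) and (304,226), and the jar at (340,226). The tray is at (424,220) and the switch at (158,190). Look-alikes: pink cups at (210,256), (246,253) and (379,253), and a grey mug at (138,93). I'll rectify to the bench plane next.

```bash
cat > h.py <<'E'
from workcell import telemetry, viewer, ctrl
import cv2, numpy as np
from scipy.spatial.transform import Rotation as Ro
def ortho(im,p,z,x=(0.15,0.75),y=(-0.42,0.42),s=1000):
    """rectified picture of plane z: row 0 = x max, col 0 = y max"""
    nx=int((x[1]-x[0])*s); ny=int((y[1]-y[0])*s)
    c,r=np.meshgrid(np.arange(ny),np.arange(nx))
    P=np.stack([x[1]-r/s,y[1]-c/s,np.full(c.shape,z)],-1).reshape(-1,3)
    uv,_=cv2.projectPoints(P,cv2.Rodrigues(p["R"])[0],p["t"],p["K"],p["D"])
    m=uv.reshape(nx,ny,2).astype(np.float32)
    return cv2.remap(im,m[...,0],m[...,1],cv2.INTER_LINEAR)
def world(uv,p,z):
    n=cv2.undistortPoints(np.array(uv,float).reshape(-1,1,2),p["K"],p["D"]).reshape(-1,2)
    d=np.c_[n,np.ones(len(n))]@p["R"]; o=-p["R"].T@p["t"]
    return o+d*((z-o[2])/d[:,2])[:,None]
def blobs(im,p,z,amin=60):
    hsv=cv2.cvtColor(im,cv2.COLOR_RGB2HSV); out={}
    R={"red":[(0,6),(174,180)],"green":[(50,80)],"blue":[(100,118)]}
    for k,rs in R.items():
        m=sum(cv2.inRange(hsv,(a,130,60),(b,255,255)) for a,b in rs)
        m=cv2.morphologyEx(m.astype(np.uint8),cv2.MORPH_OPEN,np.ones((3,3)))
        n,_,st,ce=cv2.connectedComponentsWithStats(m)
        for i in range(1,n):
            if st[i,4]>amin:
                w=world(ce[i],p,z)[0]
                out.setdefault(k,[]).append((np.round(w[:2],4).tolist(),int(st[i,4]),np.round(ce[i],1).tolist()))
    return out
def shot(n,name=None):
    p=viewer.camera_params(n); im=viewer.camera(n)
    if name: cv2.imwrite(f"pics/{name}.png",im[:,:,::-1])
    return im,p
E
python3 - <<'E'
from h import *
im,p=shot("top")
for k,v in blobs(im,p,0.038).items():
    for b in v: print(k,b)
ox=(0.15,0.7);oy=(-0.42,0.38)
o=ortho(im,p,0.0,ox,oy)
for x in np.arange(.2,.7,.1): cv2.putText(o,f"{x:.1f}",(0,int((.7-x)*1000)),0,.4,(255,255,0)); cv2.line(o,(25,int((.7-x)*1000)),(800,int((.7-x)*1000)),(90,90,0),1)
for y in np.arange(-.4,.4,.1): cv2.line(o,(int((.38-y)*1000),0),(int((.38-y)*1000),550),(90,90,0),1)
cv2.imwrite("pics/ortho0.png",o[:,:,::-1])
E
```

```text
red ([0.6738, 0.7138], 792, [88.5, 140.9])
red ([0.6545, -0.7003], 758, [499.2, 186.3])
red ([0.4586, 0.2805], 580, [202.2, 214.4])
red ([0.4685, 0.1711], 580, [235.9, 214.7])
green ([0.4574, 0.0557], 559, [271.1, 221.7])
green ([0.4536, -0.0546], 565, [305.1, 226.2])
blue ([0.6729, -0.2341], 475, [364.9, 166.6])
```

View pics/ortho0.png

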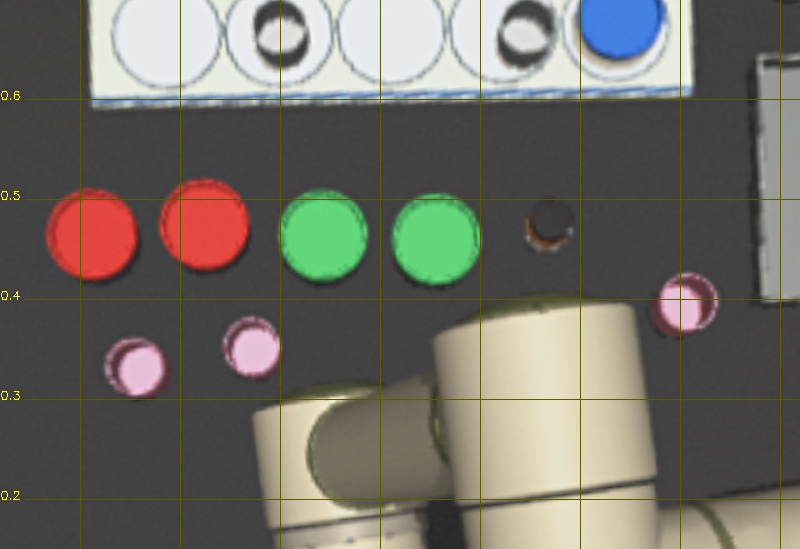

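```bash
python3 - <<'E'
from h import *
im,p=shot("top")
s=2000;X=(.5,.8);Y=(-.35,.35)
o=ortho(im,p,0.001,X,Y,s); g=cv2.cvtColor(o,cv2.COLOR_RGB2GRAY)
hc=cv2.HoughCircles(cv2.GaussianBlur(g,(5,5),0),cv2.HOUGH_GRADIENT,1,150,param1=60,param2=18,minRadius=104,maxRadius=113)
c=[(round(X[1]-v/s,4),round(Y[1]-u/s,4),r/s) for u,v,r in hc[0]]; print("circles",sorted(c,key=lambda a:-a[1]))
hsv=cv2.cvtColor(o,cv2.COLOR_RGB2HSV)
m=cv2.inRange(hsv,(15,5,170),(50,60,255)); m=cv2.morphologyEx(m,cv2.MORPH_OPEN,np.ones((9,9)))
n,l,st,ce=cv2.connectedComponentsWithStats(m)
# mat ends: rect
big=[i for i in range(1,n) if st[i,4]>3000]; print([(st[i].tolist()) for i in big][:6])
o6=ortho(im,p,0.06,X,Y,s)
for (u,v,r) in hc[0]: cv2.circle(o,(int(u),int(v)),int(r),(255,0,0),1)
g6=cv2.cvtColor(o6,cv2.COLOR_RGB2GRAY)
h6=cv2.HoughCircles(cv2.GaussianBlur(g6,(5,5),0),cv2.HOUGH_GRADIENT,1,100,param1=60,param2=15,minRadius=48,maxRadius=60)
for (u,v,r) in h6[0]:
    print("cup?",round(X[1]-v/s,4),round(Y[1]-u/s,4),r/s); cv2.circle(o6,(int(u),int(v)),int(r),(255,0,0),1)
Xt=(.3,.7);Yt=(-.55,-.15)
t=ortho(im,p,.035,Xt,Yt,1000); t2=ortho(im,p,.12,(.4,.7),(.2,.6),1000)
j=ortho(im,p,.062,(.3,.6),(-.3,0.1),1000)
a=cv2.resize(np.vstack([o[100:480],o6[100:480]]),(800,434))
b=np.hstack([t[:300],j]); b=cv2.resize(b,(400,150))
cv2.imwrite("pics/m1.png",np.vstack([a,np.hstack([b,cv2.resize(t2,(400,300))[75:225]])])[:,:,::-1])
E
```

```text
circles [(np.float32(0.6658), np.float32(0.2138), np.float32(0.055650003)), (np.float32(0.6658), np.float32(0.0997), np.float32(0.05345)), (np.float32(0.6708), np.float32(-0.0113), np.float32(0.055099998)), (np.float32(0.6708), np.float32(-0.1242), np.float32(0.0529)), (np.float32(0.6778), np.float32(-0.2348), np.float32(0.0539))]
[[119, 110, 1204, 279, 85574], [979, 281, 161, 92, 6043], [742, 290, 189, 88, 6167], [528, 294, 170, 87, 5969], [305, 296, 168, 90, 6098]]
cup? 0.6552 0.0978 0.025799999
cup? 0.6558 -0.1422 0.02525
cup? 0.6088 0.1327 0.02805
```

View pics/m1.png

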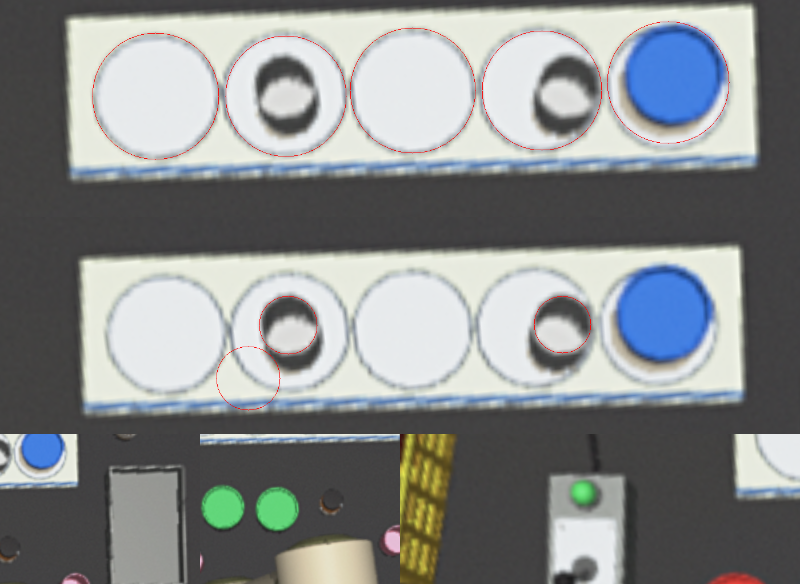

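The ortho views give these positions (m):

| Thing | Position (x, y) |
|---|---|
| Circle 1 | (.6655, .213) |
| Circle 2 | (.668, .101) |
| Circle 3 | (.670, -.011) |
| Circle 4 | (.6725, -.1235) |
| Circle 5 | (.675, -.2355) |
| Cups | (.655, .098), (.656, -.142) |
| Jar | (.468, -.162) |
| Tray centre | about (.514, -.443) |

Circle spacing comes out at about 112 mm, and the rims and tubs match their given sizes. Things that could be taken for a cup are the pink cups and the far grey mug. Both are off the mat, so I'm leaving them.

I'm moving above the cup on circle 4, with the jaws along world x. After that turn, tool x is world +y, tool y is world +x and tool z is down.

drive_tool --steps '[[[0.56, -0.155, 0.106, 0, 0, -1.2, 0.085], [0.56, -0.155, 0.106, 0, 0, -1.2, 0.085], [0.56, -0.155, 0.106, 0, 0, -1.2, 0.085], [0.56, -0.155, 0.106, 0, 0, -1.2, 0.085], [0.56, -0.155, 0.106, 0, 0, -1.2, 0.085], [0.56, -0.155, 0.106, 0, 0, -1.2, 0.085], [0.56, -0.155, 0.106, 0, 0, -1.2, 0.085], [0.56, -0.155, 0.106, 0, 0, -1.2, 0.085], [0.56, -0.155, 0.106, 0, 0, -1.2, 0.085], [0.56, -0.155, 0.106, 0, 0, -1.2, 0.085]]]'

```text
time_s: 1.45
position: [0.6574, -0.1399, 0.1488]
orientation: [-3.14, -0.001, 1.572]
wrist_force: [0.2, 0.1, 0.0]
finger_gap: 0.0849
```

drive_tool --steps '[[[0, 0, 0, 0, 0, 0, 0.085], [0, 0, 0, 0, 0, 0, 0.085]]]'

```text
time_s: 1.7
position: [0.6553, -0.1433, 0.1503]
orientation: [-3.141, 0.0, 1.569]
wrist_force: [-0.2, -0.3, -0.4]
finger_gap: 0.085
```

```bash
python3 - <<'E'
from h import *
s=telemetry.observe(); print(s["time_s"],s["position"],s["orientation"],s["q"][5])
im,p=shot("wrist","w1"); 
print({k:np.round(v,3).tolist() for k,v in p.items()})
E
```

```text
1.7 [ 0.65531623 -0.14327358  0.15032385] [-3.14117648e+00  1.34674921e-04  1.56923481e+00] -0.38775966381225585
{'K': [[357.811, 0.0, 280.176], [0.0, 357.811, 206.801], [0.0, 0.0, 1.0]], 'D': [-0.027, 0.0, 0.0, 0.0, 0.0], 'R': [[1.0, -0.002, -0.001], [-0.002, -0.959, 0.284], [-0.001, -0.284, -0.959]], 't': [-0.656, -0.144, 0.237]}
```

View pics/w1.png

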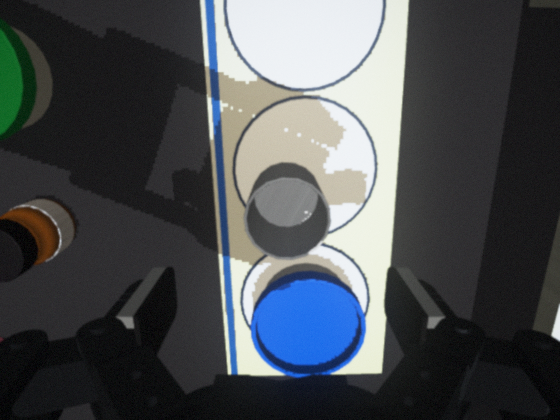

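The wrist view shows the cup rim centre near (287,217), circle 4 centre near (305,166) and the blue lid near (308,323).

```bash
python3 - <<'E'
from h import *
p=viewer.camera_params("wrist")
print("rim",world([(287,217),(245,217),(329,217),(287,259)],p,.06))
print("c4",world([(305,166),(234,166),(377,166),(305,96),(305,242)],p,.001))
print("lid",world([(308,323)],p,.04)); print("edges",world([(213,166),(401,166)],p,.001))
E
```

```text
rim [[ 0.65962504 -0.14041063  0.06      ]
 [ 0.6339121  -0.14035097  0.06      ]
 [ 0.68534679 -0.14047528  0.06      ]
 [ 0.65971165 -0.16845857  0.06      ]]
c4 [[ 0.67420346 -0.11935814  0.001     ]
 [ 0.6206763  -0.11921946  0.001     ]
 [ 0.72860428 -0.11943031  0.001     ]
 [ 0.67336816 -0.06878093  0.001     ]
 [ 0.67526748 -0.18090675  0.001     ]]
lid [[ 0.67578122 -0.22939203  0.04      ]]
edges [[ 0.60481709 -0.11916549  0.001     ]
 [ 0.74682598 -0.11943887  0.001     ]]
```

drive_tool --steps '[[[0.002, 0.004, 0.05, 0, 0, 0, 0.085], [0.002, 0.004, 0.104, 0, 0, 0, 0.085], [0.002, 0.004, 0.104, 0, 0, 0, 0.085], [0.002, 0.004, 0.104, 0, 0, 0, 0.04], [0.002, 0.004, 0.104, 0, 0, 0, 0.04], [0.002, 0.004, 0.104, 0, 0, 0, 0.04], [0.002, 0.004, 0.104, 0, 0, 0, 0.04], [0.002, 0.004, 0.104, 0, 0, 0, 0.04], [0.002, 0.004, 0.104, 0, 0, 0, 0.04]]]'

```text
time_s: 2.88
position: [0.6612, -0.1414, 0.0499]
orientation: [3.137, 0.002, 1.57]
wrist_force: [-1.4, -0.4, 7.9]
finger_gap: 0.0532
```

Gripped, opening 53 mm. Lifting and carrying it over the tray.

drive_tool --steps '[[[0, 0, -0.06, 0, 0, 0, 0.04], [0, 0, -0.1, 0, 0, 0, 0.04], [-0.06, -0.02, -0.1, 0, 0, 0, 0.04], [-0.12, -0.038, -0.1, 0, 0, 0, 0.04], [-0.18, -0.057, -0.1, 0, 0, 0, 0.04], [-0.24, -0.076, -0.1, 0, 0, 0, 0.04], [-0.3, -0.095, -0.1, 0, 0, 0, 0.04], [-0.3, -0.095, -0.1, 0, 0, 0, 0.04], [-0.3, -0.095, -0.1, 0, 0, 0, 0.04]]]'

```text
time_s: 4.0
position: [0.5647, -0.4404, 0.1475]
orientation: [3.14, 0.001, 1.57]
wrist_force: [0.7, 1.4, -0.7]
finger_gap: 0.0526
```

```bash
python3 - <<'E'
from h import *
s=telemetry.observe(); print(s["time_s"],s["position"],s["orientation"],s["finger_gap"])
im,p=shot("top")
a=ortho(im,p,.035,(.3,.7),(-.25,-.6),1500); b,_=im[120:300,330:560],0
cv2.imwrite("pics/t1.png",np.hstack([a,cv2.resize(shot("wrist")[0],(275,206)).repeat(1,0) if 0 else cv2.copyMakeBorder(cv2.resize(shot("wrist")[0],(275,206)),0,394,0,0,0)])[:,:,::-1])
E
```

```text
4.0 [ 0.5647486  -0.44035726  0.14747299] [3.14044610e+00 7.21239922e-04 1.56962177e+00] 0.05260123109429463Traceback (most recent call last):
  File "<stdin>", line 4, in <module>
  File "h.py", line 10, in ortho
    m=uv.reshape(nx,ny,2).astype(np.float32)
      ^^^^^^^^^^
AttributeError: 'NoneType' object has no attribute 'reshape'
```

```bash
python3 - <<'E'
from h import *
im,p=shot("top")
a=ortho(im,p,.035,(.3,.7),(-.6,-.25),1400)
w,_=shot("wrist"); w=cv2.resize(w,(300,225))
cv2.imwrite("pics/t1.png",np.hstack([a,cv2.copyMakeBorder(w,0,a.shape[0]-225,0,0,cv2.BORDER_CONSTANT)])[:,:,::-1])
E
```

```text
(no output)
```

View pics/t1.png

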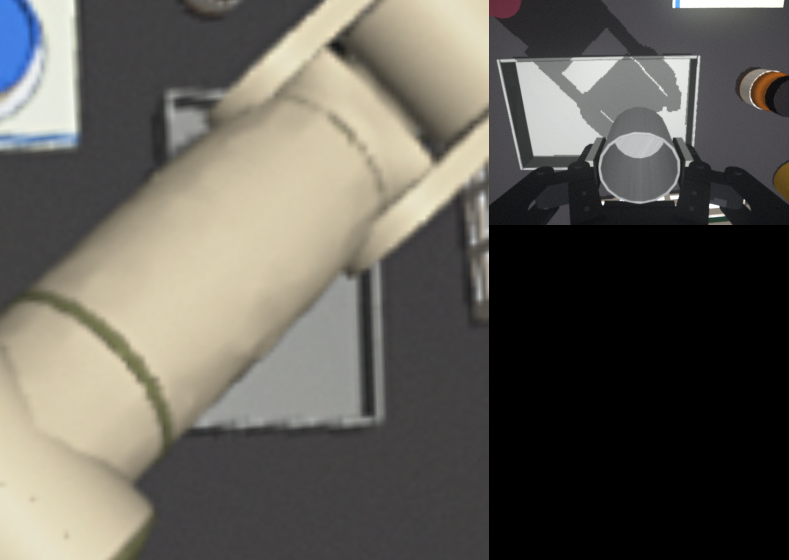

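The tray is centred near (.518, -.447), inside x .404–.632, and the cup hangs upright over it. Lowering and releasing.

drive_tool --steps '[[[0, 0, 0.05, 0, 0, 0, 0.04], [0, 0, 0.085, 0, 0, 0, 0.04], [0, 0, 0.093, 0, 0, 0, 0.04], [0, 0, 0.093, 0, 0, 0, 0.04], [0, 0, 0.093, 0, 0, 0, 0.066], [0, 0, 0.093, 0, 0, 0, 0.066], [0, 0, 0.093, 0, 0, 0, 0.066], [0, 0, 0.06, 0, 0, 0, 0.066], [0, 0, 0, 0, 0, 0, 0.085], [0, 0, -0.01, 0, 0, 0, 0.085]]]'

```text
time_s: 5.4
position: [0.5657, -0.4416, 0.1617]
orientation: [3.136, 0.006, 1.57]
wrist_force: [-0.0, -0.8, 0.3]
finger_gap: 0.0849
```

drive_tool --steps '[[[0.06, 0.0105, 0.007, 0, 0, 0, 0.085], [0.12, 0.021, 0.007, 0, 0, 0, 0.085], [0.18, 0.031, 0.007, 0, 0, 0, 0.085], [0.24, 0.042, 0.007, 0, 0, 0, 0.085], [0.3, 0.052, 0.007, 0, 0, 0, 0.085], [0.36, 0.063, 0.007, 0, 0, 0, 0.085], [0.42, 0.073, 0.007, 0, 0, 0, 0.085], [0.48, 0.083, 0.007, 0, 0, 0, 0.085], [0.539, 0.094, 0.007, 0, 0, 0, 0.085], [0.539, 0.094, 0.007, 0, 0, 0, 0.085]]]'

```text
time_s: 6.65
position: [0.6588, 0.1026, 0.1485]
orientation: [-3.141, -0.001, 1.575]
wrist_force: [-0.4, -0.7, -0.5]
finger_gap: 0.085
```

drive_tool --steps '[[[0, 0, 0, 0, 0, 0, 0.085], [0, 0, 0, 0, 0, 0, 0.085]]]'

```text
time_s: 6.9
position: [0.6591, 0.097, 0.1491]
orientation: [-3.141, 0.0, 1.568]
wrist_force: [-0.3, -0.2, -0.5]
finger_gap: 0.0853
```

```bash
python3 - <<'E'
from h import *
s=telemetry.observe(); print(s["time_s"],s["position"],s["orientation"])
im,p=shot("wrist","w2"); np.savez("w2.npz",**p)
t,pt=shot("top","top2")
for k,v in blobs(t,pt,0.038).items(): print(k,[b[:2] for b in v])
E
```

```text
6.9 [0.65907156 0.09700261 0.1491337 ] [-3.14122305e+00  1.25969126e-04  1.56804257e+00]
red [([0.6742, 0.7146], 784), ([0.655, -0.6985], 777), ([0.462, 0.2802], 531)]
green [([0.4577, 0.0475], 433), ([0.4535, -0.0545], 565)]
blue [([0.6729, -0.2341], 477)]
```

View pics/w2.png

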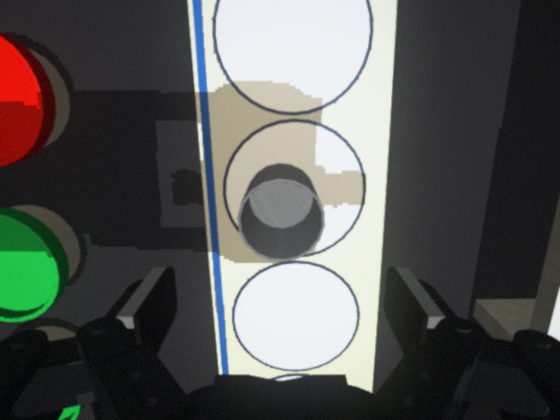

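The cup rim is centred at about (282,220) and the jaws straddle it, about 1 mm off. Closing on it.

drive_tool --steps '[[[0.001, 0.001, 0.05, 0, 0, 0, 0.085], [0.001, 0.001, 0.1, 0, 0, 0, 0.085], [0.001, 0.001, 0.1, 0, 0, 0, 0.085], [0.001, 0.001, 0.1, 0, 0, 0, 0.04], [0.001, 0.001, 0.1, 0, 0, 0, 0.04], [0.001, 0.001, 0.1, 0, 0, 0, 0.04], [0.001, 0.001, 0.1, 0, 0, 0, 0.04], [0.001, 0.001, 0.1, 0, 0, 0, 0.04], [0.001, 0.001, 0.1, 0, 0, 0, 0.04]]]'

```text
time_s: 8.12
position: [0.6615, 0.0993, 0.0525]
orientation: [3.136, 0.0, 1.57]
wrist_force: [-0.1, -0.6, 6.3]
finger_gap: 0.0522
```

drive_tool --steps '[[[0, 0, -0.06, 0, 0, 0, 0.04], [0, 0, -0.12, 0, 0, 0, 0.04], [-0.06, -0.022, -0.12, 0, 0, 0, 0.04], [-0.12, -0.044, -0.12, 0, 0, 0, 0.04], [-0.18, -0.066, -0.12, 0, 0, 0, 0.04], [-0.24, -0.088, -0.12, 0, 0, 0, 0.04], [-0.3, -0.11, -0.12, 0, 0, 0, 0.04], [-0.36, -0.133, -0.12, 0, 0, 0, 0.04], [-0.42, -0.155, -0.12, 0, 0, 0, 0.04], [-0.48, -0.177, -0.12, 0, 0, 0, 0.04]]]'

```text
time_s: 9.38
position: [0.4859, -0.3716, 0.1712]
orientation: [3.14, 0.002, 1.57]
wrist_force: [0.2, 0.5, -0.0]
finger_gap: 0.0522
```

drive_tool --steps '[[[-0.06, -0.022, 0, 0, 0, 0, 0.04], [-0.063, -0.023, 0, 0, 0, 0, 0.04], [-0.063, -0.023, 0, 0, 0, 0, 0.04]]]'

```text
time_s: 9.75
position: [0.4637, -0.4325, 0.1703]
orientation: [3.141, 0.001, 1.569]
wrist_force: [-0.1, -0.2, -1.1]
finger_gap: 0.0524
```

drive_tool --steps '[[[0, 0, 0.04, 0, 0, 0, 0.04], [0, 0, 0.06, 0, 0, 0, 0.04], [0, 0, 0.06, 0, 0, 0, 0.04]]]'

```text
time_s: 10.12
position: [0.4641, -0.4307, 0.1087]
orientation: [-3.14, -0.002, 1.572]
wrist_force: [0.4, -0.6, 0.3]
finger_gap: 0.0525
```

drive_tool --steps '[[[-0.01, -0.003, 0.03, 0, 0, 0, 0.04], [-0.01, -0.003, 0.052, 0, 0, 0, 0.04], [-0.01, -0.003, 0.052, 0, 0, 0, 0.04], [-0.01, -0.003, 0.052, 0, 0, 0, 0.066], [-0.01, -0.003, 0.052, 0, 0, 0, 0.066], [-0.01, -0.003, 0.052, 0, 0, 0, 0.066], [-0.01, -0.003, 0.0, 0, 0, 0, 0.066], [-0.01, -0.003, -0.06, 0, 0, 0, 0.066], [-0.01, -0.003, -0.06, 0, 0, 0, 0.042], [-0.01, -0.003, -0.06, 0, 0, 0, 0.042]]]'

```text
time_s: 11.38
position: [0.4604, -0.4422, 0.1687]
orientation: [-3.141, -0.001, 1.57]
wrist_force: [-0.3, -0.3, -0.9]
finger_gap: 0.0421
```

drive_tool --steps '[[[0.06, -0.004, 0, 0, 0, 0, 0.042], [0.12, -0.004, 0, 0, 0, 0, 0.042], [0.18, -0.004, 0.01, 0, 0, 0, 0.042], [0.24, -0.004, 0.02, 0, 0, 0, 0.042], [0.3, -0.004, 0.02, 0, 0, 0, 0.042], [0.36, -0.004, 0.02, 0, 0, 0, 0.042], [0.387, -0.004, 0.02, 0, 0, 0, 0.042], [0.387, -0.004, 0.02, 0, 0, 0, 0.042], [0.387, -0.004, 0.02, 0, 0, 0, 0.042]]]'

```text
time_s: 12.5
position: [0.4568, -0.0562, 0.1487]
orientation: [-3.14, -0.0, 1.569]
wrist_force: [0.0, -0.4, -0.5]
finger_gap: 0.0421
```

```bash
python3 - <<'E'
from h import *
s=telemetry.observe(); print(s["time_s"],s["position"],s["orientation"],s["finger_gap"])
im,p=shot("wrist","w3")
print(blobs(im,p,.038,500))
t,pt=shot("top","top3")
for k,v in blobs(t,pt,0.038).items(): print(k,[b[:2] for b in v])
o=ortho(t,pt,.035,(.36,.7),(-.6,-.2),800)
cv2.imwrite("pics/m3.png",np.hstack([im[:,:,::-1][:272*420//272],cv2.copyMakeBorder(o[:,:240,::-1],0,420-o.shape[0],0,0,cv2.BORDER_CONSTANT)]))
E
```

```text
12.5 [ 0.45679059 -0.05619806  0.14868432] [-3.14046843e+00 -2.19401095e-04  1.56937718e+00] 0.04207110143084874
{'green': [([0.4602, 0.0468], 13063, [285.6, 45.5]), ([0.4567, -0.0528], 12763, [280.0, 207.3])], 'blue': [([0.5866, -0.0147], 2012, [482.5, 150.1])]}
red [([0.6738, 0.7133], 794), ([0.655, -0.6998], 764), ([0.4586, 0.2805], 581), ([0.4686, 0.1711], 581)]
green [([0.462, 0.0731], 283)]
blue [([0.6729, -0.2341], 475)]
```

View pics/m3.png

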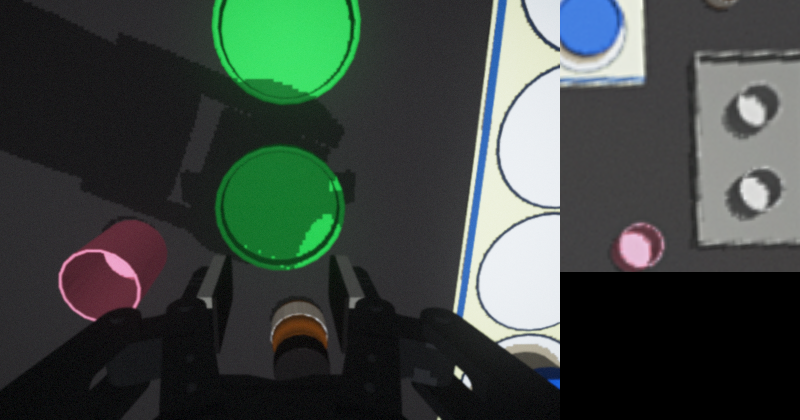

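Both cups stand in the tray at (752,108) and (755,192). The target tub's rim is centred at (280,208), about (.457, -.053), and the jar is clear of it. Lowering the spread fingers into the lid recess.

drive_tool --steps '[[[0.003, 0, 0.05, 0, 0, 0, 0.042], [0.003, 0, 0.085, 0, 0, 0, 0.042], [0.003, 0, 0.087, 0, 0, 0, 0.042], [0.003, 0, 0.087, 0, 0, 0, 0.042]]]'

```text
time_s: 13.1
position: [0.4575, -0.0532, 0.0633]
orientation: [3.14, 0.0, 1.569]
wrist_force: [0.3, -0.6, 0.3]
finger_gap: 0.0421
```

drive_tool --steps '[[[0, 0, 0.002, 0, 0, 0, 0.042], [0, 0, 0.002, 0, 0, 0, 0.042], [0, 0, 0.002, 0, 0, 0, 0.042]]]'

```text
time_s: 13.48
position: [0.4571, -0.0526, 0.0607]
orientation: [3.141, 0.0, 1.57]
wrist_force: [-0.2, 0.1, -0.6]
finger_gap: 0.0424
```

drive_tool --steps '[[[0, 0, 0.002, 0, 0, 0, 0.042], [0, 0, 0.002, 0, 0, 0, 0.042], [0, 0, 0.002, 0, 0, 0, 0.042]]]'

```text
time_s: 13.85
position: [0.4569, -0.0525, 0.0583]
orientation: [-3.141, -0.0, 1.57]
wrist_force: [0.4, 0.0, 0.9]
finger_gap: 0.0421
```

drive_tool --steps '[[[0, 0, 0.002, 0, 0, 0, 0.042], [0, 0, 0.002, 0, 0, 0, 0.042], [0, 0, 0.002, 0, 0, 0, 0.042]]]'

```text
time_s: 14.22
position: [0.4569, -0.0525, 0.0563]
orientation: [-3.142, -0.0, 1.57]
wrist_force: [0.9, 0.6, 0.9]
finger_gap: 0.042
```

drive_tool --steps '[[[0, 0, 0.002, 0, 0, 0, 0.042], [0, 0, 0.002, 0, 0, 0, 0.042], [0, 0, 0.002, 0, 0, 0, 0.042]]]'

```text
time_s: 14.6
position: [0.4571, -0.0526, 0.0552]
orientation: [3.141, 0.0, 1.57]
wrist_force: [-3.6, 0.5, 14.6]
finger_gap: 0.0422
```

The floor was touched at TCP z ≈ .0555. Raising 2–3 mm and sliding the tub to circle 4.

drive_tool --steps '[[[0, 0, -0.003, 0, 0, 0, 0.042], [-0.004, 0.012, -0.003, 0, 0, 0, 0.042], [-0.012, 0.036, -0.003, 0, 0, 0, 0.042], [-0.02, 0.061, -0.003, 0, 0, 0, 0.042], [-0.029, 0.086, -0.003, 0, 0, 0, 0.042], [-0.037, 0.111, -0.003, 0, 0, 0, 0.042], [-0.045, 0.136, -0.003, 0, 0, 0, 0.042], [-0.054, 0.161, -0.003, 0, 0, 0, 0.042], [-0.062, 0.186, -0.003, 0, 0, 0, 0.042], [-0.068, 0.204, -0.003, 0, 0, 0, 0.042]]]'

```text
time_s: 15.85
position: [0.6619, -0.1211, 0.0569]
orientation: [-3.141, -0.0, 1.57]
wrist_force: [-3.4, 0.7, 3.4]
finger_gap: 0.0421
```

drive_tool --steps '[[[-0.002, 0.008, 0, 0, 0, 0, 0.042], [-0.005, 0.016, 0, 0, 0, 0, 0.042], [-0.005, 0.016, 0, 0, 0, 0, 0.042]]]'

```text
time_s: 16.23
position: [0.6772, -0.1259, 0.0571]
orientation: [3.141, 0.0, 1.57]
wrist_force: [0.5, 0.8, 0.5]
finger_gap: 0.042
```

drive_tool --steps '[[[0, 0, -0.05, 0, 0, 0, 0.042], [0, 0, -0.09, 0, 0, 0, 0.042], [0.04, -0.05, -0.09, 0, 0, 0, 0.042], [0.08, -0.1, -0.09, 0, 0, 0, 0.042], [0.12, -0.15, -0.09, 0, 0, 0, 0.042], [0.16, -0.195, -0.09, 0, 0, 0, 0.042], [0.181, -0.217, -0.09, 0, 0, 0, 0.042], [0.181, -0.217, -0.09, 0, 0, 0, 0.042], [0.181, -0.217, -0.09, 0, 0, 0, 0.042]]]'

```text
time_s: 17.35
position: [0.4607, 0.0551, 0.1476]
orientation: [3.14, 0.0, 1.57]
wrist_force: [0.1, 0.4, -0.4]
finger_gap: 0.042
```

```bash
cat > look.py <<'E'
from h import *
import sys
s=telemetry.observe(); print(s["time_s"],s["position"],s["orientation"][2],s["finger_gap"])
im,p=shot("wrist",sys.argv[1]+"w")
for k,v in blobs(im,p,.038,3000).items(): print("wrist",k,v)
t,pt=shot("top",sys.argv[1]+"t")
for k,v in blobs(t,pt,0.038).items(): print("top",k,[b[:2] for b in v])
E
python3 look.py a
```

```text
17.35 [0.46066398 0.05510147 0.14756977] 1.5696262513015942 0.04200066862224868
wrist red [([0.4714, 0.1598], 12235, [297.7, 41.9])]
wrist green [([0.4605, 0.0577], 12800, [279.4, 208.9])]
top red [([0.674, 0.7136], 793), ([0.6545, -0.6985], 782), ([0.4586, 0.2805], 580), ([0.4722, 0.1933], 232)]
top green [([0.6703, -0.1202], 450)]
top blue [([0.6729, -0.2341], 475)]
```

drive_tool --steps '[[[0.002, 0, 0.05, 0, 0, 0, 0.042], [0.002, 0, 0.085, 0, 0, 0, 0.042], [0.002, 0, 0.09, 0, 0, 0, 0.042], [0.002, 0, 0.09, 0, 0, 0, 0.042], [0.002, 0, 0.09, 0, 0, 0, 0.042]]]'

```text
time_s: 18.08
position: [0.4609, 0.0573, 0.0586]
orientation: [3.139, 0.0, 1.57]
wrist_force: [-0.7, -0.3, 1.2]
finger_gap: 0.0417
```

drive_tool --steps '[[[-0.004, 0.012, 0, 0, 0, 0, 0.042], [-0.012, 0.036, 0, 0, 0, 0, 0.042], [-0.02, 0.061, 0, 0, 0, 0, 0.042], [-0.029, 0.086, 0, 0, 0, 0, 0.042], [-0.037, 0.111, 0, 0, 0, 0, 0.042], [-0.045, 0.136, 0, 0, 0, 0, 0.042], [-0.054, 0.161, 0, 0, 0, 0, 0.042], [-0.062, 0.186, 0, 0, 0, 0, 0.042], [-0.067, 0.202, 0, 0, 0, 0, 0.042], [-0.071, 0.212, 0, 0, 0, 0, 0.042]]]'

```text
time_s: 19.32
position: [0.6731, -0.0141, 0.0584]
orientation: [3.141, -0.0, 1.57]
wrist_force: [-4.0, 1.4, 5.5]
finger_gap: 0.042
```

drive_tool --steps '[[[0, 0.002, 0, 0, 0, 0, 0.042], [0, 0.002, 0, 0, 0, 0, 0.042], [0, 0.002, 0, 0, 0, 0, 0.042]]]'

```text
time_s: 19.7
position: [0.6747, -0.0141, 0.0584]
orientation: [3.14, 0.001, 1.57]
wrist_force: [-0.7, -1.6, 6.4]
finger_gap: 0.0421
```

drive_tool --steps '[[[0, 0, -0.05, 0, 0, 0, 0.042], [0, 0, -0.09, 0, 0, 0, 0.042], [0.045, -0.05, -0.09, 0, 0, 0, 0.042], [0.09, -0.1, -0.09, 0, 0, 0, 0.042], [0.13, -0.145, -0.09, 0, 0, 0, 0.042], [0.17, -0.185, -0.09, 0, 0, 0, 0.042], [0.186, -0.203, -0.09, 0, 0, 0, 0.042], [0.186, -0.203, -0.09, 0, 0, 0, 0.042], [0.186, -0.203, -0.09, 0, 0, 0, 0.042]]]'

```text
time_s: 20.82
position: [0.4721, 0.172, 0.1475]
orientation: [3.141, 0.0, 1.569]
wrist_force: [-0.8, 0.5, -0.6]
finger_gap: 0.0419
```

```bash
python3 look.py b
```

```text
20.825 [0.47212628 0.17196064 0.14747769] 1.569291306083441 0.04194365910200801
wrist red [([0.4611, 0.2732], 14040, [260.6, 48.4]), ([0.4712, 0.1732], 13109, [278.4, 210.8])]
top red [([0.674, 0.7137], 775), ([0.6548, -0.6986], 779)]
top green [([0.6588, -0.0116], 451), ([0.6704, -0.1202], 451)]
top blue [([0.6729, -0.2341], 475)]
```

The tub on circle 3 sits about 10 mm short and I'll nudge it afterwards. Sliding red tub 2 to circle 2 now.

drive_tool --steps '[[[0.001, -0.001, 0.05, 0, 0, 0, 0.042], [0.001, -0.001, 0.085, 0, 0, 0, 0.042], [0.001, -0.001, 0.09, 0, 0, 0, 0.042], [0.001, -0.001, 0.09, 0, 0, 0, 0.042], [0.001, -0.001, 0.09, 0, 0, 0, 0.042]]]'

```text
time_s: 21.55
position: [0.4711, 0.1735, 0.0587]
orientation: [3.139, -0.0, 1.57]
wrist_force: [0.0, 0.4, 0.8]
finger_gap: 0.0421
```

drive_tool --steps '[[[-0.004, 0.012, 0, 0, 0, 0, 0.042], [-0.012, 0.034, 0, 0, 0, 0, 0.042], [-0.021, 0.058, 0, 0, 0, 0, 0.042], [-0.03, 0.082, 0, 0, 0, 0, 0.042], [-0.039, 0.106, 0, 0, 0, 0, 0.042], [-0.048, 0.13, 0, 0, 0, 0, 0.042], [-0.057, 0.154, 0, 0, 0, 0, 0.042], [-0.065, 0.177, 0, 0, 0, 0, 0.042], [-0.071, 0.192, 0, 0, 0, 0, 0.042], [-0.075, 0.201, 0, 0, 0, 0, 0.042]]]'

```text
time_s: 22.8
position: [0.6721, 0.0979, 0.0584]
orientation: [3.141, -0.0, 1.57]
wrist_force: [-6.4, 2.1, 6.4]
finger_gap: 0.0422
```

drive_tool --steps '[[[0, 0.002, 0, 0, 0, 0, 0.042], [0, 0.002, 0, 0, 0, 0, 0.042], [0, 0.002, 0, 0, 0, 0, 0.042]]]'

```text
time_s: 23.18
position: [0.6737, 0.0979, 0.0584]
orientation: [3.14, 0.0, 1.57]
wrist_force: [-2.7, -0.2, 4.6]
finger_gap: 0.042
```

drive_tool --steps '[[[0, 0, -0.05, 0, 0, 0, 0.042], [0, 0, -0.09, 0, 0, 0, 0.042], [0.045, -0.05, -0.09, 0, 0, 0, 0.042], [0.09, -0.1, -0.09, 0, 0, 0, 0.042], [0.13, -0.15, -0.09, 0, 0, 0, 0.042], [0.17, -0.195, -0.09, 0, 0, 0, 0.042], [0.184, -0.212, -0.09, 0, 0, 0, 0.042], [0.184, -0.212, -0.09, 0, 0, 0, 0.042], [0.184, -0.212, -0.09, 0, 0, 0, 0.042]]]'

```text
time_s: 24.3
position: [0.4623, 0.2821, 0.1475]
orientation: [3.141, -0.0, 1.569]
wrist_force: [0.1, -0.3, 0.1]
finger_gap: 0.0419
```

```bash
python3 look.py c
```

```text
24.3 [0.46227089 0.28205578 0.14752705] 1.569348402951292 0.0419317351534578
wrist red [([0.4612, 0.2826], 13041, [278.1, 211.9])]
top red [([0.6734, 0.714], 807), ([0.6594, 0.0984], 482), ([0.6539, -0.698], 808), ([0.466, 0.2509], 117)]
top green [([0.6588, -0.0116], 451), ([0.6704, -0.1202], 451)]
top blue [([0.6729, -0.2341], 475)]
```

The finger tips are thinner than assumed, so a tub trails by about 11 mm. I'll overshoot for that with the last tub, into circle 1.

drive_tool --steps '[[[0, -0.001, 0.05, 0, 0, 0, 0.042], [0, -0.001, 0.085, 0, 0, 0, 0.042], [0, -0.001, 0.091, 0, 0, 0, 0.042], [0, -0.001, 0.091, 0, 0, 0, 0.042], [0, -0.001, 0.091, 0, 0, 0, 0.042]]]'

```text
time_s: 25.02
position: [0.4611, 0.2823, 0.057]
orientation: [3.14, -0.0, 1.569]
wrist_force: [-0.6, -0.1, 0.1]
finger_gap: 0.0422
```

drive_tool --steps '[[[-0.002, 0.012, 0, 0, 0, 0, 0.042], [-0.011, 0.037, 0, 0, 0, 0, 0.042], [-0.02, 0.063, 0, 0, 0, 0, 0.042], [-0.029, 0.088, 0, 0, 0, 0, 0.042], [-0.038, 0.114, 0, 0, 0, 0, 0.042], [-0.047, 0.14, 0, 0, 0, 0, 0.042], [-0.055, 0.165, 0, 0, 0, 0, 0.042], [-0.063, 0.19, 0, 0, 0, 0, 0.042], [-0.068, 0.205, 0, 0, 0, 0, 0.042], [-0.07, 0.213, 0, 0, 0, 0, 0.042]]]'

```text
time_s: 26.28
position: [0.6741, 0.2116, 0.0564]
orientation: [-3.141, -0.0, 1.569]
wrist_force: [-2.6, 0.8, 2.3]
finger_gap: 0.0419
```

drive_tool --steps '[[[0, 0.004, 0, 0, 0, 0, 0.042], [0, 0.004, 0, 0, 0, 0, 0.042], [0, 0.004, 0, 0, 0, 0, 0.042]]]'

```text
time_s: 26.65
position: [0.6771, 0.2124, 0.0563]
orientation: [3.141, -0.0, 1.57]
wrist_force: [0.3, 0.6, -0.4]
finger_gap: 0.042
```

drive_tool --steps '[[[0, 0, -0.05, 0, 0, 0, 0.042], [0, 0, -0.1, 0, 0, 0, 0.042], [0.06, -0.06, -0.1, 0, 0, 0, 0.042], [0.06, -0.12, -0.1, 0, 0, 0, 0.042], [0.06, -0.18, -0.1, 0, 0, 0, 0.042], [0.06, -0.24, -0.1, 0, 0, 0, 0.042], [0.06, -0.28, -0.1, 0, 0, 0, 0.042], [0.06, -0.28, -0.1, 0, 0, 0, 0.042]]]'

```text
time_s: 27.65
position: [0.3944, 0.2728, 0.1566]
orientation: [-3.141, 0.0, 1.572]
wrist_force: [1.1, -0.2, -0.4]
finger_gap: 0.0421
```

```bash
python3 look.py d; python3 - <<'E'
from h import *
im=cv2.imread("pics/dt.png"); p=viewer.camera_params("top")
a=ortho(im,p,.001,(.58,.76),(-.32,.28),1300)
b=ortho(im,p,.042,(.58,.76),(-.32,.28),1300)
cv2.imwrite("pics/d2.png",np.vstack([a,b]))
E
```

```text
27.65 [0.39442557 0.27278953 0.15660153] 1.572042969345418 0.04208983450331709
top red [([0.6732, 0.7136], 816), ([0.6699, 0.2141], 476), ([0.6594, 0.0984], 482), ([0.6537, -0.6984], 814)]
top green [([0.6588, -0.0116], 451), ([0.6704, -0.1202], 451)]
top blue [([0.6729, -0.2341], 475)]
```

View pics/d2.png

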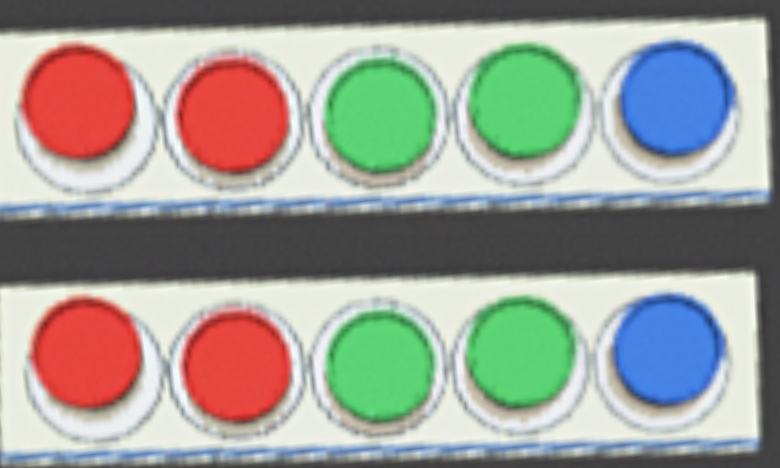

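All four tubs are inside their circles in the right order. Green on circle 3 and red on circle 2 sit about 9–10 mm towards the robot (visible at (380,115) and (234,115)), so I'll re-centre both. Both need the lower finger height, where the lag was only 4 mm.

drive_tool --steps '[[[-0.035, 0.05, 0, 0, 0, 0, 0.042], [-0.07, 0.1, 0, 0, 0, 0, 0.042], [-0.105, 0.155, 0, 0, 0, 0, 0.042], [-0.14, 0.21, 0, 0, 0, 0, 0.042], [-0.173, 0.265, 0, 0, 0, 0, 0.042], [-0.173, 0.265, 0, 0, 0, 0, 0.042], [-0.173, 0.265, 0, 0, 0, 0, 0.042]]]'

```text
time_s: 28.62
position: [0.6624, 0.0989, 0.1555]
orientation: [-3.141, -0.0, 1.569]
wrist_force: [-0.4, 0.1, 0.7]
finger_gap: 0.0421
```

```bash
python3 look.py e
```

```text
28.625 [0.66235144 0.09888312 0.15550345] 1.5689380213730586 0.04207335993334416
wrist red [([0.6737, 0.2049], 11546, [298.3, 41.8]), ([0.6627, 0.1008], 11851, [280.5, 206.6])]
wrist green [([0.663, -0.006], 7616, [281.1, 339.2])]
top red [([0.673, 0.7133], 815), ([0.6667, 0.2369], 165), ([0.654, -0.6978], 806)]
top green [([0.6588, -0.0116], 451), ([0.6704, -0.1202], 451)]
top blue [([0.673, -0.2341], 476)]
```

drive_tool --steps '[[[0.001, 0, 0.05, 0, 0, 0, 0.042], [0.001, 0, 0.09, 0, 0, 0, 0.042], [0.001, 0, 0.099, 0, 0, 0, 0.042], [0.001, 0, 0.099, 0, 0, 0, 0.042], [0.001, 0.005, 0.099, 0, 0, 0, 0.042], [0.001, 0.01, 0.099, 0, 0, 0, 0.042], [0.001, 0.012, 0.099, 0, 0, 0, 0.042], [0.001, 0.012, 0.099, 0, 0, 0, 0.042]]]'

```text
time_s: 29.72
position: [0.6748, 0.1003, 0.0584]
orientation: [3.14, 0.0, 1.57]
wrist_force: [-1.4, 1.0, 6.6]
finger_gap: 0.0417
```

drive_tool --steps '[[[0, 0, -0.05, 0, 0, 0, 0.042], [0, 0, -0.098, 0, 0, 0, 0.042], [-0.055, -0.006, -0.098, 0, 0, 0, 0.042], [-0.11, -0.012, -0.098, 0, 0, 0, 0.042], [-0.11, -0.012, -0.098, 0, 0, 0, 0.042], [-0.11, -0.012, -0.098, 0, 0, 0, 0.042]]]'

```text
time_s: 30.48
position: [0.6621, -0.0094, 0.1553]
orientation: [3.142, -0.0, 1.57]
wrist_force: [0.0, 0.6, 0.1]
finger_gap: 0.0422
```

```bash
python3 look.py f
```

```text
30.475 [ 0.66207066 -0.00938349  0.15528233] 1.5695832193722592 0.04216226313121831
wrist red [([0.663, 0.0929], 13182, [281.2, 48.4])]
wrist green [([0.6629, -0.0106], 11467, [281.1, 211.0]), ([0.6711, -0.1139], 7194, [291.8, 338.8])]
top red [([0.6731, 0.7125], 818), ([0.6698, 0.2141], 475), ([0.66, 0.118], 216), ([0.6536, -0.6988], 817)]
top green [([0.6703, -0.1202], 450)]
top blue [([0.6729, -0.2341], 475)]
```

Red on circle 2 did not move because of finger play. For this tub I'll spread the fingers wider inside the recess before pushing.

drive_tool --steps '[[[-0.001, 0, 0.05, 0, 0, 0, 0.042], [-0.001, 0, 0.09, 0, 0, 0, 0.042], [-0.001, 0, 0.096, 0, 0, 0, 0.042], [-0.001, 0, 0.096, 0, 0, 0, 0.054], [-0.001, 0, 0.097, 0, 0, 0, 0.054], [-0.001, 0, 0.097, 0, 0, 0, 0.054], [-0.001, 0.006, 0.097, 0, 0, 0, 0.054], [-0.001, 0.011, 0.097, 0, 0, 0, 0.054], [-0.001, 0.015, 0.097, 0, 0, 0, 0.054], [-0.001, 0.015, 0.097, 0, 0, 0, 0.054]]]'

```text
time_s: 31.82
position: [0.6772, -0.0107, 0.0582]
orientation: [3.141, -0.0, 1.57]
wrist_force: [-1.2, 0.9, 1.2]
finger_gap: 0.0541
```

drive_tool --steps '[[[0, -0.003, 0, 0, 0, 0, 0.042], [0, -0.003, 0, 0, 0, 0, 0.042], [0, -0.003, -0.05, 0, 0, 0, 0.042], [0, -0.008, -0.098, 0, 0, 0, 0.042], [0.055, -0.014, -0.098, 0, 0, 0, 0.042], [0.111, -0.014, -0.098, 0, 0, 0, 0.042], [0.111, -0.014, -0.098, 0, 0, 0, 0.042], [0.111, -0.014, -0.098, 0, 0, 0, 0.042]]]'

```text
time_s: 32.83
position: [0.6631, 0.0999, 0.1561]
orientation: [-3.141, 0.0, 1.57]
wrist_force: [-0.2, -1.4, 0.5]
finger_gap: 0.0419
```

```bash
python3 look.py g
```

```text
32.825 [0.66306123 0.09990652 0.15612987] 1.5699489604448473 0.0419090073862853
wrist red [([0.6737, 0.2055], 11728, [297.2, 42.6]), ([0.663, 0.1008], 11747, [279.8, 207.6])]
wrist green [([0.6698, -0.0057], 7327, [288.9, 339.3])]
top red [([0.673, 0.7131], 816), ([0.6667, 0.2369], 165), ([0.6537, -0.6983], 813)]
top green [([0.667, -0.0111], 449), ([0.6703, -0.1202], 450)]
top blue [([0.673, -0.2341], 476)]
```

Circle 3's green is now within 3 mm. Doing the same for red on circle 2.

drive_tool --steps '[[[0.001, 0, 0.05, 0, 0, 0, 0.042], [0.001, 0, 0.09, 0, 0, 0, 0.042], [0.001, 0, 0.096, 0, 0, 0, 0.042], [0.001, 0, 0.096, 0, 0, 0, 0.054], [0.001, 0, 0.098, 0, 0, 0, 0.054], [0.001, 0, 0.098, 0, 0, 0, 0.054], [0.001, 0.006, 0.098, 0, 0, 0, 0.054], [0.001, 0.011, 0.098, 0, 0, 0, 0.054], [0.001, 0.014, 0.098, 0, 0, 0, 0.054], [0.001, 0.014, 0.098, 0, 0, 0, 0.054]]]'

```text
time_s: 34.17
position: [0.6774, 0.1013, 0.0583]
orientation: [3.141, 0.0, 1.57]
wrist_force: [-1.1, -0.3, 2.4]
finger_gap: 0.0539
```

drive_tool --steps '[[[0, -0.003, 0, 0, 0, 0, 0.042], [0, -0.003, 0, 0, 0, 0, 0.042], [0, -0.003, -0.05, 0, 0, 0, 0.0], [0, -0.008, -0.11, 0, 0, 0, 0.0], [0.04, -0.06, -0.16, 0, 0, 0, 0.0], [0.08, -0.11, -0.16, 0, 0, 0, 0], [0.12, -0.16, -0.16, 0, 0, 0, 0], [0.16, -0.21, -0.16, 0, 0, 0, 0], [0.16, -0.26, -0.16, 0, 0, 0, 0], [0.16, -0.29, -0.16, 0, 0, 0, 0]]]'

```text
time_s: 35.42
position: [0.3846, 0.2622, 0.2183]
orientation: [-3.141, -0.0, 1.572]
wrist_force: [0.6, -0.8, 0.6]
finger_gap: -0.0002
```

```bash
python3 look.py g2; python3 - <<'E'
from h import *
im=cv2.imread("pics/g2t.png"); p=viewer.camera_params("top")
a=ortho(im,p,.001,(.58,.76),(-.32,.28),1300)
sc,_=shot("scene","g2s")
b=cv2.resize(sc[:,:,::-1][150:300,330:560],(520,340)); c=cv2.resize(im[130:300,120:250],(260,340))
cv2.imwrite("pics/g3.png",np.vstack([a,np.hstack([b,c])]))
E
```

```text
35.425 [0.38459742 0.26220166 0.218271  ] 1.5718162354928058 -0.00016459925446178414
top red [([0.6731, 0.7136], 817), ([0.6699, 0.2141], 476), ([0.667, 0.1], 481), ([0.6537, -0.6984], 818)]
top green [([0.6673, -0.0111], 452), ([0.6704, -0.1202], 451)]
top blue [([0.6729, -0.2341], 475)]
```

View pics/g3.png

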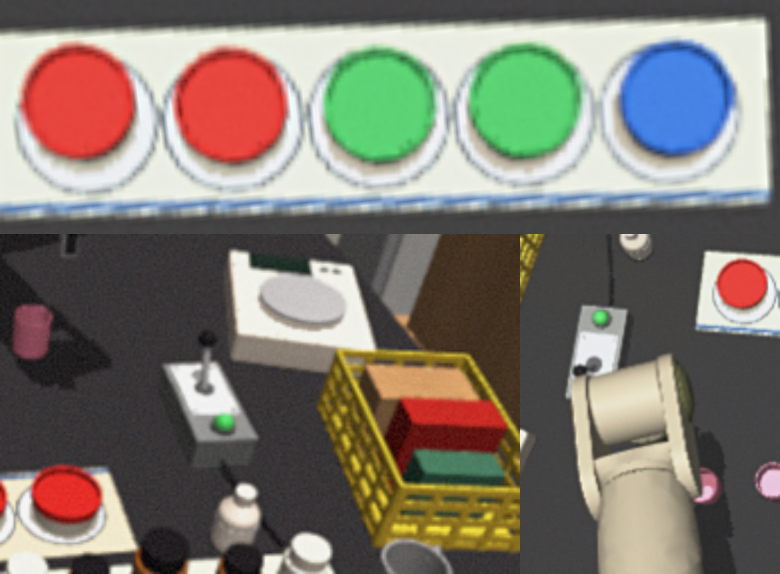

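The row is red, red, green, green, blue, each tub inside its circle. The knob is at (207,340) in the scene crop and (580,370) in the top crop, so I'll triangulate it.

```bash
python3 - <<'E'
from h import *
pt=viewer.camera_params("top"); ps=viewer.camera_params("scene")
def tri(a,b):
    P=lambda p:np.c_[p["R"],p["t"]]
    u=lambda x,p:cv2.undistortPoints(np.array(x,float).reshape(1,1,2),p["K"],p["D"]).reshape(2,1)
    X=cv2.triangulatePoints(P(pt),P(ps),u(a,pt),u(b,ps)); X=(X[:3]/X[3]).T
    for p,x in((pt,a),(ps,b)): print("  err",cv2.projectPoints(X,cv2.Rodrigues(p["R"])[0],p["t"],p["K"],p["D"])[0].ravel()-x)
    return X
# refine knob: dark pixels near
for n,f,c in(("top","pics/g2t.png",(150,198)),("scene","pics/g2s.png",(421,197))):
    g=cv2.imread(f,0)[c[1]-9:c[1]+10,c[0]-9:c[0]+10]; print(n); print(g[::1,::1])
print("knob",tri((150,198),(421.6,196.8)))
s=.05; print("box top corners", world([(149.5,0)],pt,s)[:0])
print("lamp",world([(160,172)],pt,.055)); print("lever slot",world([(156.5,195)],pt,.05))
E
```

```text
top
[[ 70  66  66  66  64 103 177 209 238 236 235 235 235 236 237 237 238 237
  236]
 [ 65  66  66  61  68 118 178 214 237 236 234 236 237 240 235 227 228 231
  237]
 [ 68  68  64  63  72 135 182 225 237 236 236 237 235 222 190 161 159 177
  216]
 [ 65  67  64  62  81 153 186 233 238 236 237 238 217 148 115 106 106 110
  144]
 [ 69  66  64  62  90 173 201 242 240 239 241 234 170 114 104 106 107 107
  106]
 [ 67  66  65  63  97 184 213 244 223 225 240 229 136 110 110 108 106 107
  106]
 [ 66  66  66  66 114 179 174 189 125 133 176 176 110 109 104  93  86 100
  105]
 [ 67  65  64  72 133 153  88  65  40  41  57  65  80  92  83  70  70  95
  108]
 [ 67  69  62  78 154 120  44  30  41  36  27  25  48  68  64  61  78  97
  127]
 [ 68  66  62  88 171 105  35  39  51  49  29  29  74 100  82  71  89 118
  186]
 [ 67  65  62  93 175 108  36  30  41  40  36  47 110 155 153 149 184 210
  228]
 [ 67  66  62 102 180 172  83  43  54  72  97 109 113 132 151 167 198 208
  193]
 [ 64  62  65 127 184 214 156 114 120 131 148 141  92  75 118 148 157 157
  153]
 [ 67  63  76 166 177 191 170 153 158 163 1
[... 1502 characters left out ...]

 [ 47  52  50  55  53  48  58  66  87 108 103  68  56  51  54  49  52  54
   59]
 [ 55  57  58  53  53  50  56  64  99 130 123  74  50  52  50  56  53  54
   48]
 [ 52  49  56  56  56  50  49  71 110 138 129  80  53  52  50  55  57  58
   53]
 [ 52  56  52  53  49  52  51  77 123 140 125  72  49  49  54  53  49  53
   57]
 [ 51  53  48  50  51  52  56  77 120 141 123  79  60  65  56  47  56  58
   50]
 [ 83  81  85  88  91 103 101  93 121 144 135 131 129 118  79  53  49  55
   55]]
  err [0.05057685 0.02055971]
  err [ 0.05488099 -0.01091535]
knob [[0.48077506 0.43803099 0.11003537]]
box top corners []
lamp [[0.58203765 0.43675891 0.055     ]]
lever slot [[0.50495371 0.43742301 0.05      ]]
```

The knob is at (.481, .438, .110), which fits the expected height of .111 m; the throw is along +x to about x = .548. Approaching from the robot side with closed fingers.

drive_tool --steps '[[[0.06, 0.015, 0, 0, 0, 0, 0], [0.12, 0.03, 0, 0, 0, 0, 0], [0.176, 0.045, 0, 0, 0, 0, 0], [0.176, 0.045, 0, 0, 0, 0, 0], [0.176, 0.045, 0.05, 0, 0, 0, 0], [0.176, 0.045, 0.093, 0, 0, 0, 0], [0.176, 0.045, 0.093, 0, 0, 0, 0], [0.176, 0.045, 0.093, 0, 0, 0, 0]]]'

```text
time_s: 36.58
position: [0.4336, 0.4376, 0.1274]
orientation: [3.139, -0.002, 1.569]
wrist_force: [0.1, 0.3, -0.2]
finger_gap: 0.0003
```

```bash
python3 look.py h; python3 - <<'E'
from h import *
s,_=shot("scene"); w=cv2.imread("pics/hw.png"); t=cv2.imread("pics/ht.png")
cv2.imwrite("pics/h3.png",np.hstack([w[:,60:],cv2.copyMakeBorder(cv2.resize(s[150:300,360:460][:,:,::-1],(280,420)),0,0,0,0,cv2.BORDER_CONSTANT)]))
E
```

```text
36.575 [0.43360877 0.4375507  0.12736668] 1.569070280652193 0.0002634013060822432
top red [([0.6732, 0.7137], 815), ([0.6698, 0.2141], 475), ([0.667, 0.1], 481), ([0.654, -0.698], 806)]
top green [([0.6669, -0.0109], 451), ([0.6704, -0.1202], 451)]
top blue [([0.6729, -0.2341], 475)]
```

View pics/h3.png

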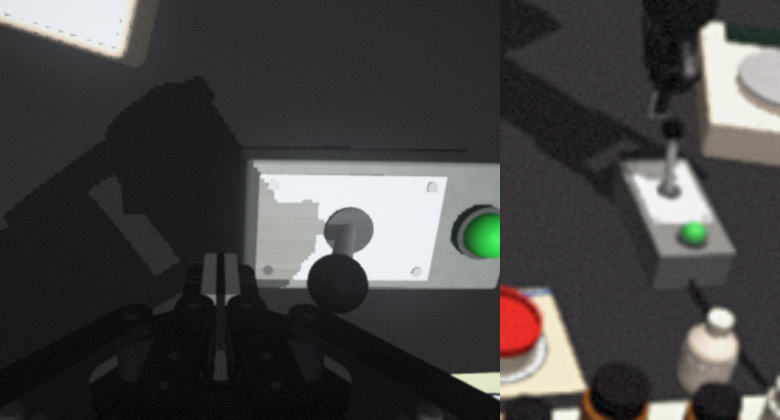

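Fingers are at (222,290), on the robot side of the black knob (337,283), and aligned with it. The mat readings are unchanged. Pushing.

drive_tool --steps '[[[0, 0.02, 0.003, 0, 0, 0, 0], [0, 0.035, 0.003, 0, 0, 0, 0], [0, 0.05, 0.003, 0, 0, 0, 0], [0, 0.06, 0.003, 0, 0, 0, 0], [0, 0.07, 0.003, 0, 0, 0, 0], [0, 0.08, 0.003, 0, 0, 0, 0], [0, 0.088, 0.003, 0, 0, 0, 0]]]'

```text
time_s: 37.6
position: [0.5173, 0.4376, 0.1218]
orientation: [-3.131, 0.002, 1.57]
wrist_force: [-38.9, -5.2, 16.7]
finger_gap: 0.0001
```

drive_tool --steps '[[[0, 0.004, 0, 0, 0, 0, 0], [0, 0.006, 0, 0, 0, 0, 0], [0, 0.006, 0, 0, 0, 0, 0]]]'

```text
time_s: 37.98
position: [0.5178, 0.4378, 0.1218]
orientation: [-3.119, 0.007, 1.573]
wrist_force: [-49.6, -10.5, 21.2]
finger_gap: -0.0003
```

Firm stop at x ≈ .518. Backing off and checking.

drive_tool --steps '[[[0, -0.03, 0, 0, 0, 0, 0], [0, -0.08, 0, 0, 0, 0, 0], [0, -0.1, -0.06, 0, 0, 0, 0], [0, -0.1, -0.12, 0, 0, 0, 0], [-0.03, -0.15, -0.12, 0, 0, 0, 0], [-0.08, -0.2, -0.12, 0, 0, 0, 0], [-0.08, -0.2, -0.12, 0, 0, 0, 0]]]'

```text
time_s: 38.85
position: [0.3241, 0.3559, 0.2424]
orientation: [-3.141, 0.001, 1.57]
wrist_force: [0.8, -0.2, 0.1]
finger_gap: 0.0002
```

```bash
python3 look.py k; python3 - <<'E'
from h import *
s,_=shot("scene","ks"); t=cv2.imread("pics/kt.png")
cv2.imwrite("pics/k3.png",np.hstack([cv2.resize(s[140:320,90:460][:,:,::-1],(520,253)) ,cv2.resize(t[150:280,130:180],(97,253)),cv2.resize(t[150:280,320:460],(183,253)) if 0 else cv2.resize(t[150:280,330:450],(180,253))]))
E
```

```text
38.85 [0.3240643  0.35586948 0.242378  ] 1.5699841108217758 0.00017551333375403732
top red [([0.6736, 0.7135], 806), ([0.6699, 0.2141], 476), ([0.667, 0.1], 481), ([0.6537, -0.6984], 819)]
top green [([0.6674, -0.0112], 454), ([0.6704, -0.1202], 451)]
top blue [([0.6729, -0.2341], 475)]
```

View pics/k3.png

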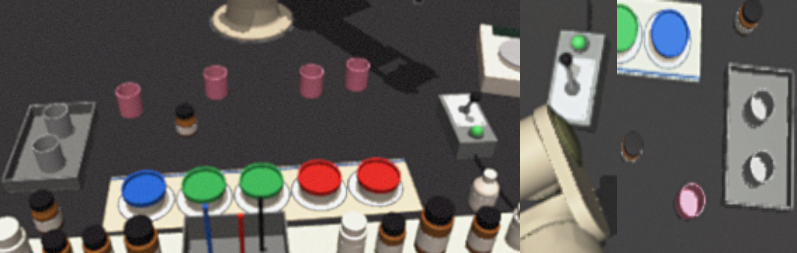

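```bash
python3 - <<'E'
from h import *
pt=viewer.camera_params("top"); ps=viewer.camera_params("scene")
def dark(f,c,thr,r=8):
    g=cv2.imread(f,0)[c[1]-r:c[1]+r+1,c[0]-r:c[0]+r+1]; m=(g<thr).astype(np.uint8)
    n,l,st,ce=cv2.connectedComponentsWithStats(m); print(st[1:,4],ce[1:]+np.array(c)-r)
    i=1+np.argmax(st[1:,4]); return ce[i]+np.array(c)-r
a=dark("pics/kt.png",(154,180),58,7); b=dark("pics/ks.png",(427,210),42)
P=lambda p:np.c_[p["R"],p["t"]]
u=lambda x,p:cv2.undistortPoints(np.array(x,float).reshape(1,1,2),p["K"],p["D"]).reshape(2,1)
X=cv2.triangulatePoints(P(pt),P(ps),u(a,pt),u(b,ps)); print((X[:3]/X[3]).T)
print("top ray at .111",world([a],pt,.111))
for th in (0.8,.9,1.0): print(th,.5145+.07*np.sin(th-.5),.05+.07*np.cos(th-.5))
E
```

```text
[26] [[153.19230769 180.11538462]]
[43] [[428.02325581 208.34883721]]
[[0.5389937  0.43727835 0.11083505]]
top ray at .111 [[0.53892086 0.43711441 0.111     ]]
0.8 0.5351864144662938 0.11687355423879242
0.9 0.5417592839616054 0.11447426958020196
1.0 0.5480597877022941 0.1114307793323261
```

```bash
python3 - <<'E'
from h import *
pt=viewer.camera_params("top"); ps=viewer.camera_params("scene")
P=lambda p:np.c_[p["R"],p["t"]]
u=lambda x,p:cv2.undistortPoints(np.array(x,float).reshape(1,1,2),p["K"],p["D"]).reshape(2,1)
def dark(f,c,thr,r):
    g=cv2.imread(f,0)[c[1]-r:c[1]+r+1,c[0]-r:c[0]+r+1]; m=(g<thr).astype(np.uint8)
    n,l,st,ce=cv2.connectedComponentsWithStats(m); i=1+np.argmax(st[1:,4]); return ce[i]+np.array(c)-r
for a,b in((dark("pics/g2t.png",(149,198),58,4),dark("pics/g2s.png",(421,197),42,8)),(dark("pics/kt.png",(153,180),58,5),dark("pics/ks.png",(427,209),42,8))):
    X=cv2.triangulatePoints(P(pt),P(ps),u(a,pt),u(b,ps)); print(a,b,(X[:3]/X[3]).T)
g=lambda f,a,c:cv2.resize(cv2.imread(f)[a:a+40,c:c+50],(380,300),interpolation=cv2.INTER_CUBIC)
w=lambda z:cv2.imread(z)
cv2.imwrite("pics/l.png",np.vstack([np.hstack([g("pics/g2t.png",165,130),g("pics/kt.png",165,130)]),np.hstack([g("pics/g2s.png",185,400),g("pics/ks.png",185,400)])]))
E
```

```text
[149.625 197.875] [421.17021277 195.87234043] [[0.48011808 0.43724881 0.11327964]]
[153.19230769 180.11538462] [428.02325581 208.34883721] [[0.5389937  0.43727835 0.11083505]]
```

View pics/l.png

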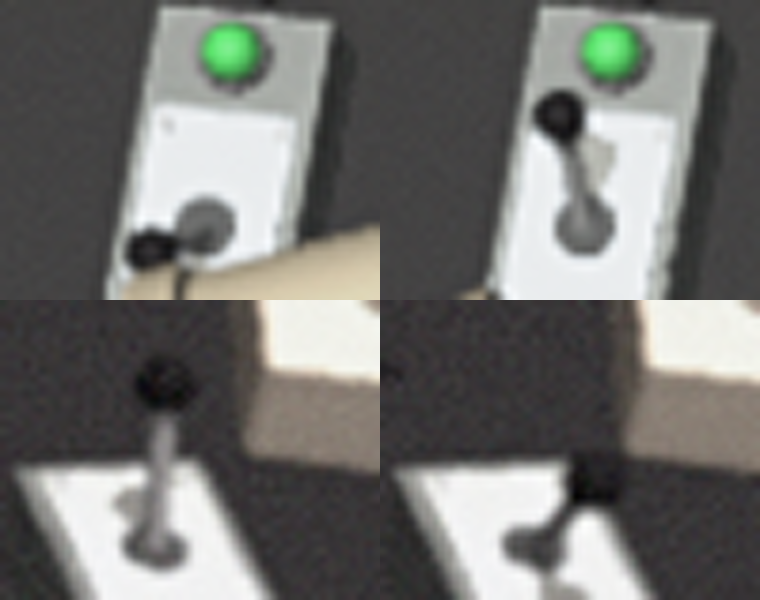

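Measured from the lever's collar (pivot x ≈ .505 in the same camera frame), a full throw puts the knob at .505 + .034 = .539. That is exactly what I measured, so the lever is at its end stop. The earlier "before" reading was partly hidden by the arm. Tubs, cups and jar all check out, so I'm handing in.

```bash
python3 - <<'E'
from h import *
t,pt=shot("top")
for k,v in blobs(t,pt,0.038).items(): print(k,[b[:2] for b in v])
print(ctrl.job_done(), telemetry.observe()["time_s"])
E
```

```text
red [([0.6728, 0.7127], 827), ([0.6699, 0.2141], 476), ([0.667, 0.1], 481), ([0.654, -0.698], 812)]
green [([0.667, -0.0111], 453), ([0.6703, -0.1202], 450)]
blue [([0.6729, -0.2341], 477)]
the job is handed in; nothing more can be done
the job is handed in; nothing more can be done
```

The mat is set and the job is handed in, with the clock at about 39 s. `job_done` reports no verdict, so the results below are my own last checks.

- **Cups:** both steel cups were lifted off the mat and stand upright in the grey tray. I left the pink look-alikes alone.
- **Tubs:** next to the blue reference on circle 5, the greens are on circles 4 and 3 and the reds on 2 and 1. In the last top view each tub was within about 5 mm of its circle's centre.
- **Corrections:** the tubs on circles 2 and 3 first stopped about 9–10 mm short. One re-push of the circle 2 tub had no effect, and pushing with the fingers spread wider then centred both.
- **Jar:** it stands upright where it was.
- **Lever:** I pushed it to a firm stop, with about 50 N on the fingertips. The knob then measured x = .539 m, which matches the full throw worked out from the pivot. Simply comparing before and after gave only about 59 mm of travel instead of 67. I put that down to the arm partly hiding the knob in the "before" picture.
- **Knocked tub:** I saw no sign of a tub being knocked aside during the run.

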